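# Set a welding jig's gap with its knurled wheel

## Task

Set the gap of the welding jig for the next bracket: with a fingertip on top of the knurled wheel, roll the wheel stroke by stroke until the sliding jaw has closed the gap so far that the tip of its pointer lines up with the black line on the gauge block. Move the jaw only by the wheel and do not touch the jaw itself. Do not pick up or push aside the things lying around the jig, and finish with the hand clear of everything.

Things in the scene. Friction and masses are not known exactly. Their poses are not given: they have to be found in the camera images.
- jig: welding jig fixed to the bench, place and yaw vary: grey base plate 150 (x) by 300 (y) by 12 mm, origin under its centre, z up. The jaw slides along jig +y towards a fixed anvil with its face at jig y = +75 mm, 56 mm high. Two dark cheek plates flank the wheel: outer faces at jig x = +-20 mm, y -122 to -58 mm, tops 70 mm above the bench.
- wheel: knurled steel wheel, radius 32 mm, 24 mm wide, axle level along jig x; origin at its centre, 45 mm above the bench, at jig (0, -90) mm; rim top 77 mm above the bench. A fingertip pressed on top (3 to 8 N) and drawn along jig +y turns it by friction and closes the gap: 10 mm of jaw, the same way, per 32 mm of rim; -y opens. Needs 2 N at the rim, stays where left. Its axes turn with it.
- jaw: sliding aluminium jaw, 58 (jig x) by 30 mm (jig y), top 56 mm above the bench, driven by the wheel through a rack bar that runs back past the wheel at jig x = 27 mm, 49 mm high. Origin at the middle of its foot, 12 mm above the bench. Travel 62 mm, from jig y = -25 mm (open) to +37 mm. Not to be touched.
- pointer_tip (a point): tip of the dark steel pointer, a flat triangular point standing out 17 mm on the jaw's +x side, 34 mm above the bench; it moves with the jaw.
- gauge_line (a point): end, nearest the pointer, of the black line (2 mm wide, along jig x) across the top of the gauge block: a fixed aluminium block, 24 by 26 mm, 22 mm high, on the base plate's +x edge; its place along jig y varies. The pointer passes 2 mm beside it. Lined up: same jig y for tip and line. At the start the tip is 15 to 52 mm to the -y side.
- tube_offcut: bystander: square steel tube offcut, 40 by 40 mm, standing 70 mm high, loose; origin under its centre.
- try_square: bystander: steel try square lying flat, stock 22 by 90 by 14 mm, blade 4 mm thick reaching 131 mm from the origin along its x, loose; origin under the centre of the stock.
- spanner: bystander: steel spanner lying flat beyond the wheel's end of the jig, loose.
- flap_disc: bystander: red-brown grinding disc, 114 mm across, 14 mm thick, lying flat, loose; origin under its centre.

How it is judged (in metres and radians):
On the way:
1. a fingertip is on the knurled wheel (contact force between the fingers and wheel above 0.5 N), for 0.1 s.
At the end, for the whole second after the job is handed in: The pointer tip is within 3 mm of the black gauge line along the slide, and the jaw is at rest (y of pointer_tip in the frame of gauge_line between -0.003 and 0.003 m and linear speed of jaw below 0.003 m/s); the robot touches nothing.
It fails at once if the jaw is touched by the robot (contact force between any of the fingers, the arm and jaw above 1 N).
It fails at once if a thing lying around the jig is lifted or pushed aside (over 15 mm) (distance of any of tube_offcut, try_square, spanner, flap_disc from where it was at the start of the episode above 0.015 m).
It also fails if it takes over 67 s, if anything falls off the work surface, if the arm or the gripper's body presses on something with over 40 N, if the wrist force passes 120 N, or if a joint passes its speed limit or range.

## Robot

A 6-joint arm with a two-finger parallel gripper is mounted at the origin on the work surface. World frame = base frame: x ahead of the robot, y to its left, z up, the work surface at z = 0. Lengths are in m, angles in degrees, forces in N, time in s.
With the tool pointing down it reaches from about 0.3 to 0.75 m from the base axis. Payload 8.5 kg.
Tool frame: the origin (TCP) lies on the mounting face of the last link; the fingertips stand 173 mm ahead of it and the grasp point (between the pads) lies 155 mm ahead of it (env.tips_ahead is the distance from the TCP to the fingertips, in m); x points along the fingers, z is the direction in which the jaws open and shut, and the axes are right-handed (so a half turn about x gives the same grasp; the last joint's range is limited). The gripper opens to 85 mm and grips with 20 to 120 N. Pads are 22 mm wide; open, the fingers measure 114 mm over their backs; the gripper's body (76 mm by 85 mm) begins 54 mm behind the grasp point. The pads swing forward as they close: fully open they stand 13 mm farther back than shut.
Start: joints at [58.826, 21.807, 74.336, -0, 83.858, -12.336], TCP at [0.178, 0.521, 0.405] pointing down, gripper open.
Joint ranges: [-178.18, 178.18], [-50.72, 133.34], [12.68, 142.11], [-81.47, 261.47], [9.98, 163.14], [-165.26, 165.26]. Speed limits (degrees/s): [136.94, 136.94, 180, 180, 180, 180].

## Interface

Orientations are given as a 3x3 rotation matrix whose columns are the frame's x, y, z axes.
In Python, from rig import env, optics gives the robot as it stands.
- The arm moves only by the shell command python3 -m inch 'ROWS' [FORCE]. ROWS is JSON, a list of rows, each a list of 3 entries, a list of its own where there are three numbers: the closure, from -1 (fully open) to 1 (shut), then the shift along the tool's x, y, z in units of 30 mm (1.0 is 30 mm), then the turn about the tool's x in units of 5 degrees (1.0 is 5 degrees). In form: [[hand, [x, y, z], yaw], ...]. A call has exactly 8 rows; each row shifts and turns the commanded pose from where the row before left it, along the tool's axes as they then stand; what a row does not reach is not made up. A row lasts 1/12 s, in which the tool goes at most 41.7 mm and 7.16 degrees, less where a joint would pass 70% of its speed; a pose out of reach is approached as far as the arm can. A call is refused whole if a number of a shift passes 1 or a number of a turn 1, either way. A call with a gripper value outside its range is refused whole. The fingers move at their own pace and stop on an object; FORCE is the grip in N (left out, the last holds). Time passes only in rows, so rows that do not move let the fingers close, or fill a call up. It gives the time, the measured TCP pose, the force and the opening at its end, in the units of the state.
- env.observe(): the state, without advancing time (a new reading comes with each control period).
- optics.get_image(name): name is "scene" or "top" or "wrist"; returns the picture (384x512x3 uint8, red, green, blue); there is no depth.
- optics.camera_params(name): a dict with "fx", "fy", "cx", "cy" (pixels), "xyz" and "rotation" of the camera in the world. Camera axes: x right, y down, z forward; pixel columns grow to the right and rows downward; lengths in m; the calibration is good to about 2 mm. A picture is of the moment at which its call begins: read the wrist's pose just before it. camera_params takes no time and is no camera call; for the wrist camera it gives the pose at the moment of the call.
- env.close_job(): hands the job in, once; it reports no verdict.
The state is a dict: "time_s": time; "q": joint angles; "qvel": joint speeds; "joint_efforts": joint torques, N m; "position": TCP position; "tool_rot": TCP orientation; "ft_force": force on the tool from outside, world axes, zero at the start; "wrist_torque": the same for the moment, N m; "grip_width": finger opening in m.
Only numpy, scipy, OpenCV 4.12 (cv2) and the standard library are available. Lean on these libraries where they do the work, as an engineer would, in place of code of your own. Each camera call takes 0.05 s, during which the arm holds its last target.

## Working session

There is one attempt and no reset: what is moved stays moved. The work goes in short steps, Python scripts to look and compute and a shell command to move; the robot and the scene stay as the last step left them, time stands still between calls to the robot, and variables do not carry over. Pictures are saved under pics/ and viewed, and the job is handed in when it is done.

```bash
mkdir -p pics; ls; python3 - <<'E'
from rig import env, optics
import cv2
s=env.observe(); print(s['time_s'],s['position'],s['tool_rot'],s['grip_width'],env.tips_ahead)
for n in ['scene','top','wrist']:
    p=optics.camera_params(n); print(n,p)
    cv2.imwrite(f'pics/{n}0.png',optics.get_image(n)[:,:,::-1])
E
```

```text
pics
0.0 [0.17758736 0.5204883  0.40409859] [[-7.55921539e-04 -9.46415537e-01  3.22950552e-01]
 [-1.30639334e-03  3.22951304e-01  9.46414681e-01]
 [-9.99998861e-01  2.93514792e-04 -1.48051680e-03]] 0.08553795368629097 0.1734
scene {'fx': 373.05062977547334, 'fy': 373.05062977547334, 'cx': 259.9199957643408, 'cy': 193.531001959243, 'xyz': array([ 0.93228613, -0.3293098 ,  0.56988936]), 'rotation': array([[ 0.69500953,  0.51451418, -0.50223193],
       [ 0.71898452, -0.50199638,  0.48068794],
       [-0.00479785, -0.69517968, -0.71882   ]])}
top {'fx': 429.64198035128976, 'fy': 429.64198035128976, 'cx': 261.27798051486934, 'cy': 193.86249220261305, 'xyz': array([0.43383747, 0.02753979, 1.11184258]), 'rotation': array([[ 0.00788984, -0.9878781 ,  0.15503102],
       [-0.99990703, -0.00606974,  0.01221009],
       [-0.01112108, -0.15511295, -0.98783414]])}
wrist {'fx': 303.46003648447544, 'fy': 303.46003648447544, 'cx': 254.08389954338958, 'cy': 189.86289219100078, 'xyz': array([0.10409595, 0.54609237, 0.37322194]), 'rotation': array([[ 0.323193  ,  0.90152941,  0.28773426],
       [ 0.94632979, -0.30708996, -0.10077542],
       [-0.0024917 ,  0.30486141, -0.95239347]])}
```

View pics/top0.png

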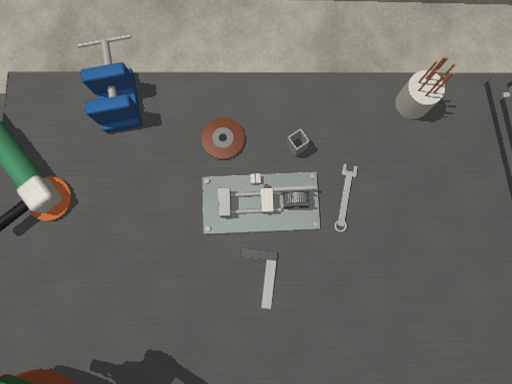

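View pics/scene0.png

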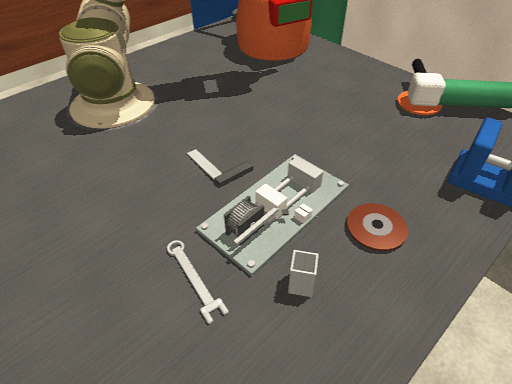

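View pics/wrist0.png

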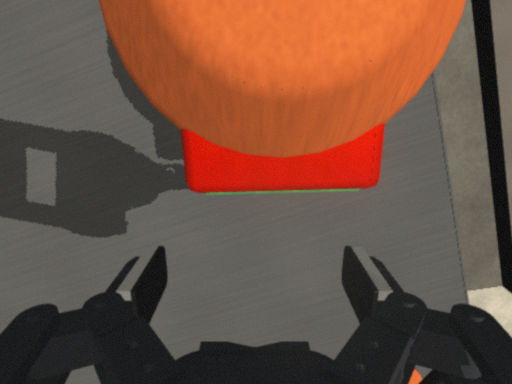

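The top view shows the jig (plate about columns 202-320, rows 173-234). The wheel is at about (296,200), the jaw at (267,200) and the gauge block at (256,179), so jig +y points roughly along world +y. Next I'll measure it.

```bash
cat > h.py <<'E'
import numpy as np, cv2
from rig import env, optics
def ray(p,uv,z):
    uv=np.atleast_2d(uv).astype(float)
    d=np.c_[(uv[:,0]-p['cx'])/p['fx'],(uv[:,1]-p['cy'])/p['fy'],np.ones(len(uv))]@p['rotation'].T
    return p['xyz']+d*((z-p['xyz'][2])/d[:,2])[:,None]
def proj(p,X):
    c=(np.atleast_2d(X)-p['xyz'])@p['rotation']
    return np.c_[c[:,0]/c[:,2]*p['fx']+p['cx'],c[:,1]/c[:,2]*p['fy']+p['cy']]
E
python3 - <<'E'
from h import *
im=cv2.imread('pics/top0.png'); p=optics.camera_params('top')
print(im[222,230],im[185,212],im[300,330])
b=im.astype(int)
m=((b.sum(2)>270)).astype(np.uint8); m[:165]=0;m[242:]=0;m[:,:195]=0;m[:,328:]=0
m=cv2.morphologyEx(m,cv2.MORPH_CLOSE,np.ones((9,9)))
c=max(cv2.findContours(m,0,1)[0],key=cv2.contourArea)
c=cv2.convexHull(c)
bw=ray(p,c.reshape(-1,2),0.012)[:,:2]
r=cv2.minAreaRect((bw*1000).astype(np.float32)); print(r, cv2.boxPoints(r))
cv2.imwrite('pics/topz.png',cv2.resize(im[165:245,195:330],None,fx=5.5,fy=5.5,interpolation=2))
im=cv2.imread('pics/scene0.png')
cv2.imwrite('pics/scz.png',cv2.resize(im[145:275,190:355],None,fx=4.5,fy=4.5,interpolation=2))
E
```

```text
[158 165 156] [152 158 151] [86 88 90]
((583.7528076171875, 42.235626220703125), (198.41322326660156, 345.74444580078125), 0.3076968789100647) [[ 483.61923  214.57259]
 [ 485.47604 -131.16689]
 [ 683.88635 -130.10133]
 [ 682.02954  215.63814]]
```

View pics/topz.png

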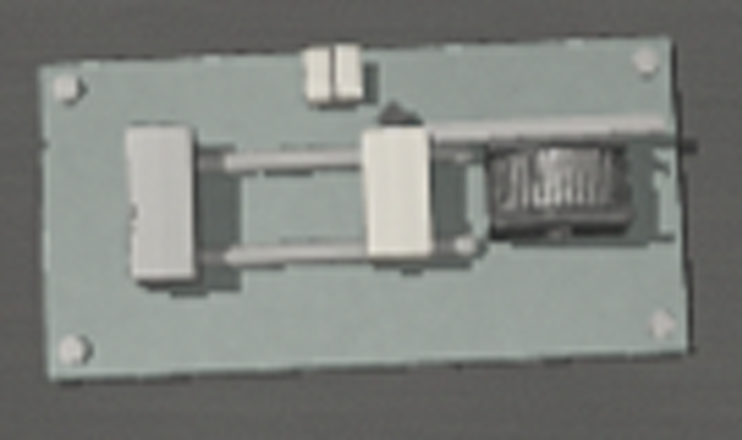

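View pics/scz.png

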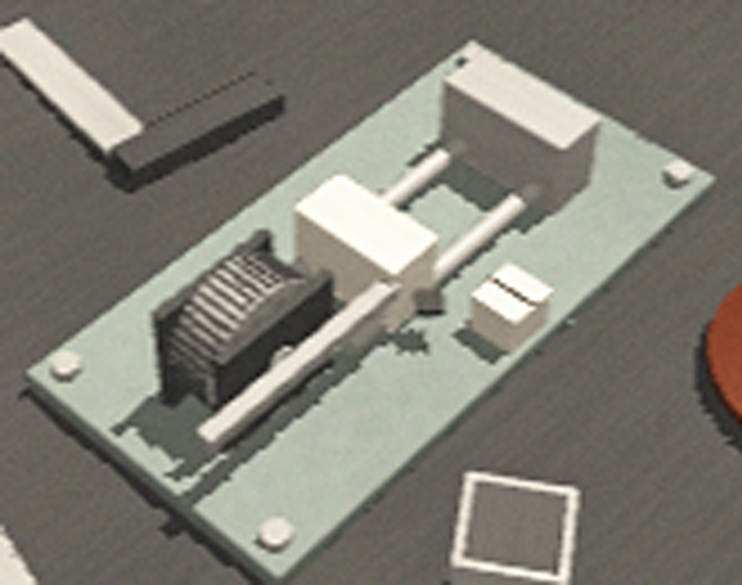

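In the zoomed top view the plate corners are at (40,68), (668,38), (688,352) and (48,380). The pointer apex is near (395,103) and the gauge line at x≈333. The mask leaked, so I'll use these corners.

```bash
cat >> h.py <<'E'
def tz(u): return (np.atleast_2d(u)+.5)/5.5+[195,165]-.5
def sz(u): return (np.atleast_2d(u)+.5)/4.5+[190,145]-.5
E
python3 - <<'E'
from h import *
p=optics.camera_params('top')
w=ray(p,tz([(40,68),(668,38),(688,352),(48,380)]),.012)[:,:2]  # +y+x, -y+x, -y-x, +y-x
p2=optics.camera_params('scene')
w2=ray(p2,sz([(714,180),(280,578),(27,378),(472,42)]),.012)[:,:2]
M=np.array([[75,150],[75,-150],[-75,-150],[-75,150]])/1000
for W in (w,w2):
    print(W, np.linalg.norm(np.roll(W,-1,0)-W,axis=1))
    H=(W-W.mean(0)).T@(M-M.mean(0)); a=np.arctan2(H[1,0]-H[0,1],H[0,0]+H[1,1]); print('c',W.mean(0),np.degrees(a))
W=(w+w2)/2
H=W.T@(M); H=(W-W.mean(0)).T@M; a=np.arctan2(H[1,0]-H[0,1],H[0,0]+H[1,1]); R=np.array([[np.cos(a),-np.sin(a)],[np.sin(a),np.cos(a)]]);c=W.mean(0)
np.savez('jig.npz',R=R,c=c); print(c,np.degrees(a))
J=lambda X:(X[:,:2]-c)@R*1000
def two(a,b):
    # triangulate
    A=[];B=[]
    for P,uv in((p,a),(p2,b)):
        d=ray(P,uv,0)[0]-P['xyz']; d/=np.linalg.norm(d); Q=np.eye(3)-np.outer(d,d);A.append(Q);B.append(Q@P['xyz'])
    return np.linalg.solve(A[0]+A[1],B[0]+B[1])
for n,u,v in (('wheel top?',(557,188),None),):
    print(n,J(ray(p,tz(u),.077)))
print('tip top',J(ray(p,tz((395,103)),.034)),'scene',J(ray(p2,sz((442,294)),.034)),J(ray(p2,sz((440,306)),.034)))
print('line top',J(ray(p,tz([(333,48),(333,102)]),.022)),J(ray(p,tz([(333,48),(333,102)]),.034)),'scene',J(ray(p2,sz([(493,278),(536,304)]),.022)),J(ray(p2,sz([(493,278),(536,304)]),.034)))
print('jaw corners',J(ray(p,tz([(362,130),(426,128),(432,250),(370,256)]),.056)),J(ray(p2,sz([(340,175),(438,240),(392,278),(298,212)]),.056)))
print('wheel/world',c+R@[0,-.09])
E
```

```text
[[ 0.65019079  0.1966626 ]
 [ 0.66638216 -0.10129494]
 [ 0.51754531 -0.10880815]
 [ 0.50242983  0.18859372]] [0.29839715 0.14902636 0.29778574 0.14798111]
c [0.58413702 0.04378831] 3.0095600609039512
[[ 0.6547273   0.19657348]
 [ 0.66996924 -0.09886531]
 [ 0.5237427  -0.10886512]
 [ 0.50670892  0.18978102]] [0.2958317  0.14656807 0.29913152 0.14817415]
c [0.58878704 0.04465602] 3.1408086303012928
[0.58646203 0.04422216] 3.075080064332257
wheel top? [[ -6.50857381 -87.87007922]]
tip top [[ 42.88604454 -18.55254532]] scene [[39.75739537 -9.44500906]] [[ 43.48654468 -15.21810035]]
line top [[72.72986772  9.21838785]
 [46.93499032 10.34277415]] [[70.24110926  9.02361549]
 [44.73025318 10.13562143]] scene [[43.8034428  21.4753011 ]
 [66.9777623  22.22697596]] [[49.9685874  12.42921971]
 [72.63533758 13.16443121]]
jaw corners [[ 27.17455601  -2.81508333]
 [ 26.71059534 -31.83029974]
 [-28.98493409 -31.76167731]
 [-30.38365598  -3.79615571]] [[-25.90164694  -2.02913466]
 [ 30.76043112  -2.98801187]
 [ 30.68436428 -32.3289631 ]
 [-23.89680963 -30.91239215]]
wheel/world [ 0.59129004 -0.04564825]
```

```bash
python3 -m inch '[[1,[0,-0.3,-0.5],-0.88],[1,[0,-0.5,-0.9],-0.88],[1,[0,-0.6,-0.9],-0.88],[1,[0,-0.6,-0.9],-0.88],[1,[0,-0.6,-0.9],-0.88],[1,[0,-0.6,-0.9],0],[1,[0,-0.6,-0.9],0],[1,[0,-0.6,-0.9],0]]' 60
cat > st.py <<'E'
from h import *
s=env.observe(); g=np.load('jig.npz'); R,c=g['R'],g['c']
P=np.array(s['position']);T=np.array(s['tool_rot'])
j=(P[:2]-c)@R*1000
print('t',s['time_s'],'jig xy mm',j.round(1),'tip z mm',(P[2]-env.tips_ahead)*1000,'F jig',((s['ft_force'][:2])@R).round(2),round(s['ft_force'][2],2),'w',s['grip_width'])
d=np.r_[R@[0,-.09]+c,0]-np.r_[P[:2],0]
print('units to wheel',(T.T@d/.03).round(2),'yaw err deg',np.degrees(np.arctan2(*(R.T@T[:2,2]))).round(2), 'tilt',T[:,0].round(4))
E
python3 st.py
```

```text
time_s: 0.82
position: [0.2936, 0.3085, 0.4047]
tool_rot: [[-0.0, -0.998, -0.055], [-0.0, -0.055, 0.998], [-1.0, 0.0, -0.0]]
ft_force: [0.9, 0.4, 0.1]
grip_width: 0.0001
t 0.8167 jig xy mm [-278.3  279.6] tip z mm 231.30760286907525 F jig [0.96 0.36] 0.13 w 0.00010982200962595156
units to wheel [  0.    -9.25 -12.34] yaw err deg -0.11 tilt [-0. -0. -1.]
```

```bash
python3 -m inch '[[1,[0.1,-0.6,-0.9],0],[1,[0.1,-0.6,-0.9],0],[1,[0.1,-0.6,-0.9],0],[1,[0.1,-0.6,-0.9],0],[1,[0.1,-0.6,-0.9],0],[1,[0.1,-0.6,-0.9],0],[1,[0.1,-0.6,-0.9],0],[1,[0.1,-0.6,-0.9],0]]' >/dev/null
python3 st.py
```

```text
t 1.4833 jig xy mm [-133.8   63.7] tip z mm 207.08672521949833 F jig [-0.32  0.99] -0.52 w 0.00022365076184321028
units to wheel [-0.   -4.45 -5.13] yaw err deg -0.07 tilt [-3.e-04  1.e-04 -1.e+00]
```

```bash
python3 -m inch '[[1,[0.3,-0.7,-0.85],0],[1,[0.3,-0.7,-0.85],0],[1,[0.4,-0.7,-0.85],0],[1,[0.4,-0.7,-0.85],0],[1,[0.5,-0.7,-0.8],0],[1,[0.5,-0.6,-0.7],0],[1,[0.5,-0.35,-0.4],0],[1,[0.2,0,-0.1],0]]' >/dev/null
python3 st.py
python3 - <<'E'
from h import *
np.save('wp.npy',optics.camera_params('wrist'),allow_pickle=True)
cv2.imwrite('pics/w1.png',optics.get_image('wrist')[:,:,::-1])
im=optics.get_image('scene')[:,:,::-1]
cv2.imwrite('pics/s1.png',cv2.resize(im[100:275,190:355],None,fx=3.4,fy=3.4,interpolation=2))
E
```

```text
t 2.15 jig xy mm [  0.5 -98.7] tip z mm 111.58534993655311 F jig [0.42 0.47] -0.03 w -0.00018387805051327082
units to wheel [0.   0.02 0.29] yaw err deg 0.03 tilt [-2.5e-03  5.0e-04 -1.0e+00]
```

View pics/w1.png

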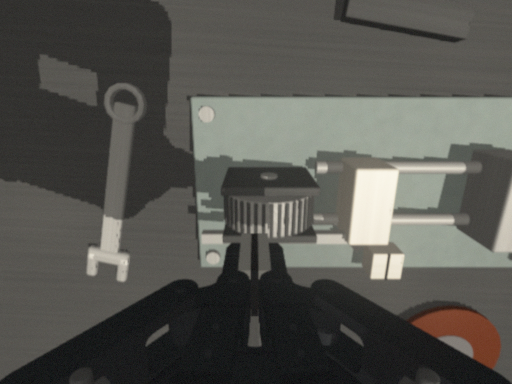

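View pics/s1.png

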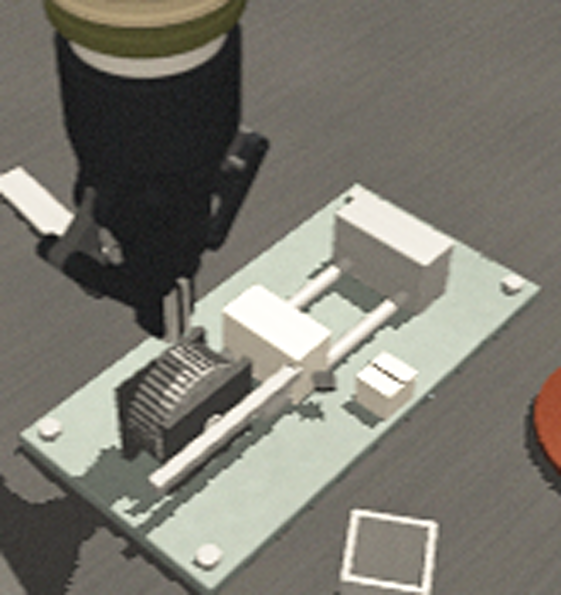

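The wrist view shows the shut fingertips just above the wheel (tips at about (252,235), cheek plates over columns 222-316). The pointer is hidden behind the rack bar from here. I'll project the jig model into this view to verify its pose.

```bash
python3 - <<'E'
from h import *
wp=np.load('wp.npy',allow_pickle=True).item()
g=np.load('jig.npz'); R,c=g['R'],g['c']
im=cv2.imread('pics/w1.png')
def W(a): a=np.array(a,float)/1000; return np.c_[a[:,:2]@R.T+c,a[:,2]]
for pts,col in (([(75,-150,12),(-75,-150,12),(-75,150,12),(75,150,12)],(0,0,255)),([(-20,-122,70),(-20,-58,70),(20,-58,70),(20,-122,70)],(0,255,0)),([(-29,-32,56),(-29,-2,56),(29,-2,56),(29,-32,56)],(255,0,0))):
    cv2.polylines(im,[proj(wp,W(pts)).round().astype(int)],True,col,1)
cv2.imwrite('pics/w1o.png',cv2.resize(im[80:300,170:512],None,fx=2.3,fy=2.3))
E
```

```text
(no output)
```

View pics/w1o.png

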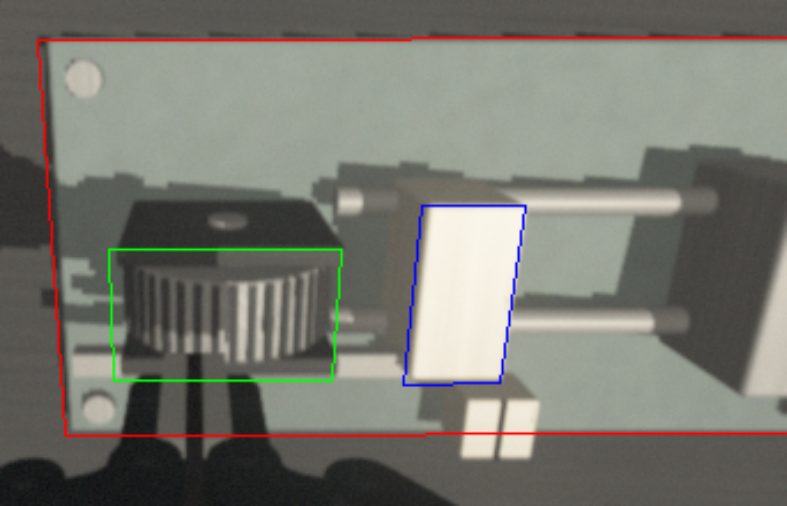

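The overlay fits within about 2 mm. Descending.

```bash
python3 -m inch '[[1,[0.3,0,0],0],[1,[0.3,0,-0.05],0],[1,[0.25,0,-0.05],0],[1,[0.1,0,0],0],[1,[0.03,0,0],0],[1,[0,0,0],0],[1,[0,0,0],0],[1,[0,0,0],0]]' >/dev/null
python3 st.py
python3 -m inch '[[1,[0.02,0,0],0],[1,[0.02,0,0],0],[1,[0.02,0,0],0],[1,[0.02,0,0],0],[1,[0.02,0,0],0],[1,[0,0,0],0],[1,[0,0,0],0],[1,[0,0,0],0]]' >/dev/null
python3 st.py
```

```text
t 2.9167 jig xy mm [ -0.5 -99.5] tip z mm 85.32228348538062 F jig [0.11 0.66] 0.48 w -0.00025717092428905776
units to wheel [-0.   -0.02  0.32] yaw err deg -0.09 tilt [ 7.e-04 -2.e-04 -1.e+00]
t 3.5833 jig xy mm [ -0.6 -99.6] tip z mm 81.94487710062026 F jig [ 0.91 -0.46] -0.57 w -4.805036288398956e-05
units to wheel [-0.   -0.02  0.32] yaw err deg -0.09 tilt [ 1.e-04 -0.e+00 -1.e+00]
```

```bash
python3 -m inch '[[1,[0.05,0,0],0],[1,[0.03,0,0],0],[1,[0.02,0,0],0],[1,[0.02,0,0],0],[1,[0,0,0],0],[1,[0,0,0],0],[1,[0,0,0],0],[1,[0,0,0],0]]' >/dev/null
python3 st.py
python3 -m inch '[[1,[0.02,0,0],0],[1,[0.02,0,0],0],[1,[0.02,0,0],0],[1,[0,0,0],0],[1,[0,0,0],0],[1,[0,0,0],0],[1,[0,0,0],0],[1,[0,0,0],0]]' >/dev/null
python3 st.py
```

```text
t 4.25 jig xy mm [ -0.6 -99.6] tip z mm 78.34738386670782 F jig [-0.65  0.89] 0.11 w 0.0001026599904196432
units to wheel [ 0.   -0.02  0.32] yaw err deg -0.08 tilt [ 1.e-04  0.e+00 -1.e+00]
t 4.9167 jig xy mm [ -0.6 -99.6] tip z mm 76.59493484247587 F jig [0.33 0.43] 2.55 w 3.212463410768747e-05
units to wheel [-0.   -0.02  0.32] yaw err deg -0.09 tilt [ 1.e-04 -0.e+00 -1.e+00]
```

Contact at z≈76.6 with 2.5 N. Pressing a bit more.

```bash
python3 -m inch '[[1,[0.02,0,0],0],[1,[0,0,0],0],[1,[0,0,0],0],[1,[0,0,0],0],[1,[0,0,0],0],[1,[0,0,0],0],[1,[0,0,0],0],[1,[0,0,0],0]]' >/dev/null
python3 st.py
```

```text
t 5.5833 jig xy mm [ -0.6 -99.6] tip z mm 76.42673041234166 F jig [-1.82  0.48] 6.28 w 0.0005725381919566814
units to wheel [-0.   -0.02  0.32] yaw err deg -0.09 tilt [ 5.e-04 -2.e-04 -1.e+00]
```

```bash
python3 -m inch '[[1,[0,0,0.04],0],[1,[0,0,0.05],0],[1,[0,0,0.05],0],[1,[0,0,0.05],0],[1,[0,0,0.05],0],[1,[0,0,0.05],0],[1,[0,0,0.05],0],[1,[0,0,0],0]]' >/dev/null
python3 st.py
python3 - <<'E'
from h import *
cv2.imwrite('pics/top2.png',cv2.resize(optics.get_image('top')[:,:,::-1][165:245,195:330],None,fx=5.5,fy=5.5,interpolation=2))
E
```

```text
t 6.25 jig xy mm [ -0.6 -89.5] tip z mm 76.95322334705467 F jig [-3.34 -0.57] 9.33 w -0.00016735905638527344
units to wheel [ 0.   -0.02 -0.02] yaw err deg -0.1 tilt [ 0.001  -0.0011 -1.    ]
```

View pics/top2.png

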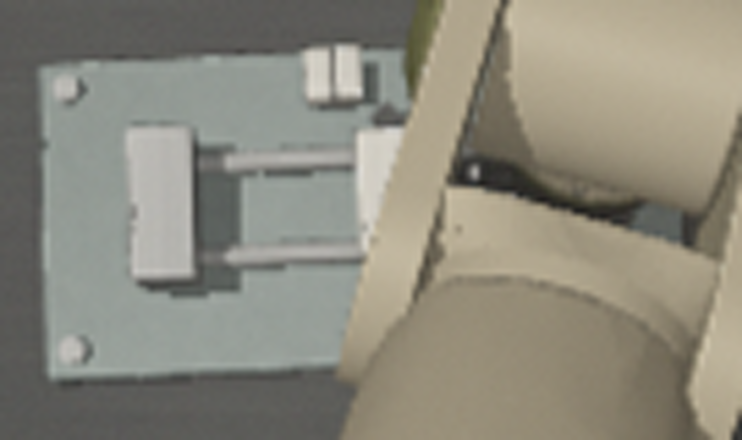

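The top view still shows the pointer and line. The jaw moved about 3 mm, as expected. Force rose to 9 N, so I'll ease up slightly and continue the stroke.

```bash
python3 -m inch '[[1,[-0.015,0,0.04],0],[1,[0,0,0.05],0],[1,[0,0,0.05],0],[1,[0,0,0.05],0],[1,[0,0,0.05],0],[1,[0,0,0.05],0],[1,[0,0,0.05],0],[1,[0,0,0],0]]' >/dev/null
python3 st.py
python3 -m inch '[[1,[-0.1,0,0],0],[1,[-0.2,0,0],0],[1,[0,0,-0.4],0],[1,[0,0,-0.4],0],[1,[0,0,-0.1],0],[1,[0.1,0,0],0],[1,[0.15,0,0],0],[1,[0,0,0],0]]' >/dev/null
python3 st.py
```

```text
t 6.9667 jig xy mm [ -0.5 -79.1] tip z mm 76.74145160157836 F jig [-1.07 -0.19] 5.49 w -0.000684427064658746
units to wheel [ 0.   -0.02 -0.36] yaw err deg -0.1 tilt [ 7.e-04 -5.e-04 -1.e+00]
t 7.6333 jig xy mm [  -0.8 -106.1] tip z mm 76.62511397443272 F jig [-0.16 -0.48] -0.51 w 0.00017034031960551634
units to wheel [ 0.   -0.03  0.54] yaw err deg -0.07 tilt [-2.e-03  8.e-04 -1.e+00]
```

```bash
python3 -m inch '[[1,[0,0,0.15],0],[1,[0.03,0,0.05],0],[1,[0.02,0,0],0],[1,[0,0,0],0],[1,[0,0,0.04],0],[1,[0,0,0.05],0],[1,[0,0,0.05],0],[1,[0,0,0.05],0]]' >/dev/null
python3 st.py
python3 -m inch '[[1,[0,0,0.06],0],[1,[0,0,0.06],0],[1,[0,0,0.06],0],[1,[0,0,0.06],0],[1,[0,0,0.06],0],[1,[0,0,0.06],0],[1,[0,0,0.06],0],[1,[0,0,0],0]]' >/dev/null
python3 st.py
python3 - <<'E'
from h import *
cv2.imwrite('pics/top3.png',cv2.resize(optics.get_image('top')[:,:,::-1][165:245,195:330],None,fx=5.5,fy=5.5,interpolation=2))
E
```

```text
t 8.3 jig xy mm [ -0.6 -94.6] tip z mm 76.95764302697327 F jig [-1.59 -1.52] 6.7 w -7.949486487284119e-05
units to wheel [-0.   -0.02  0.15] yaw err deg -0.08 tilt [ 8.e-04 -8.e-04 -1.e+00]
t 8.9667 jig xy mm [ -0.5 -81.7] tip z mm 76.95934231038842 F jig [-0.93 -0.81] 6.16 w -1.8980568189121748e-06
units to wheel [ 0.   -0.02 -0.28] yaw err deg -0.09 tilt [ 1.1e-03 -4.0e-04 -1.0e+00]
```

View pics/top3.png

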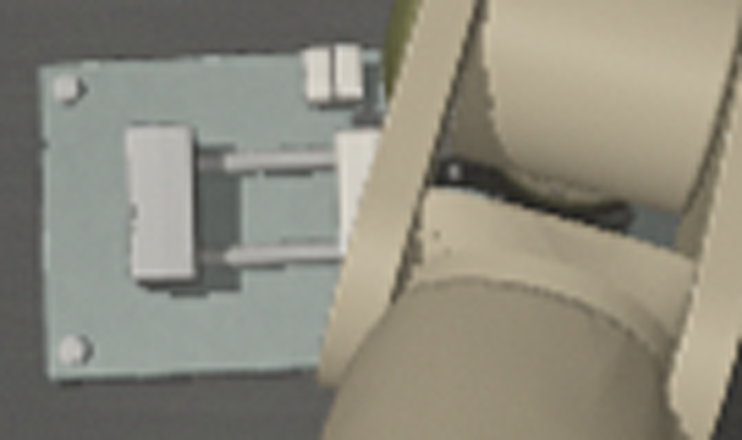

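Jaw edge moved from 362 to 337, about 11.4 mm. Two more strokes.

```bash

python3 -m inch '[[1,[-0.1,0,0],0],[1,[-0.2,0,0],0],[1,[0,0,-0.35],0],[1,[0,0,-0.35],0],[1,[0,0,0],0],[1,[0.1,0,0],0],[1,[0.15,0,0],0],[1,[0,0,0],0]]' >/dev/null
python3 st.py
python3 -m inch '[[1,[0.05,0,0],0],[1,[0,0,0],0],[1,[0,0,0.03],0],[1,[0,0,0.05],0],[1,[0,0,0.06],0],[1,[0,0,0.06],0],[1,[0,0,0.06],0],[1,[0,0,0.06],0]]' >/dev/null
python3 st.py
python3 -m inch '[[1,[0,0,0.06],0],[1,[0,0,0.06],0],[1,[0,0,0.06],0],[1,[0,0,0.06],0],[1,[0,0,0.06],0],[1,[0,0,0.06],0],[1,[0,0,0],0],[1,[0,0,0],0]]' >/dev/null
python3 st.py
```

```text
t 9.6833 jig xy mm [  -0.8 -102.7] tip z mm 76.63527144327948 F jig [ 0.22 -0.53] -0.38 w -0.00010934168696153413
units to wheel [ 0.   -0.03  0.42] yaw err deg -0.08 tilt [-2.e-03  7.e-04 -1.e+00]
t 10.35 jig xy mm [ -0.5 -93.2] tip z mm 76.99525817200853 F jig [-0.62 -1.35] 5.2 w 0.00023802693005009362
units to wheel [-0.   -0.02  0.11] yaw err deg -0.09 tilt [ 1.1e-03 -6.0e-04 -1.0e+00]
t 11.0167 jig xy mm [ -0.5 -82.1] tip z mm 76.97152173603783 F jig [-0.62 -0.05] 5.48 w -0.00044900172407076746
units to wheel [ 0.   -0.02 -0.26] yaw err deg -0.1 tilt [ 0.0011  0.     -1.    ]
```

Consistent. One more stroke, then measure.

```bash

python3 -m inch '[[1,[-0.1,0,0],0],[1,[-0.2,0,0],0],[1,[0,0,-0.35],0],[1,[0,0,-0.35],0],[1,[0,0,0],0],[1,[0.1,0,0],0],[1,[0.15,0,0],0],[1,[0,0,0],0]]' >/dev/null
python3 -m inch '[[1,[0.05,0,0],0],[1,[0,0,0],0],[1,[0,0,0.03],0],[1,[0,0,0.05],0],[1,[0,0,0.06],0],[1,[0,0,0.06],0],[1,[0,0,0.06],0],[1,[0,0,0.06],0]]' >/dev/null
python3 st.py
python3 -m inch '[[1,[0,0,0.06],0],[1,[0,0,0.06],0],[1,[0,0,0.06],0],[1,[0,0,0.06],0],[1,[0,0,0.06],0],[1,[0,0,0.06],0],[1,[0,0,0],0],[1,[0,0,0],0]]' >/dev/null
python3 st.py
python3 -m inch '[[1,[-0.1,0,0],0],[1,[-0.2,0,0],0],[1,[-0.7,0,-0.4],0],[1,[-0.7,0.3,-0.4],0],[1,[-0.7,0.4,-0.4],0],[1,[-0.5,0.5,-0.4],0],[1,[0,0.5,-0.2],0],[1,[0,0,0],0]]' >/dev/null
python3 st.py
python3 - <<'E'
from h import *
np.save('wp.npy',optics.camera_params('wrist'),allow_pickle=True)
cv2.imwrite('pics/w4.png',optics.get_image('wrist')[:,:,::-1])
cv2.imwrite('pics/top4.png',cv2.resize(optics.get_image('top')[:,:,::-1][165:245,195:330],None,fx=5.5,fy=5.5,interpolation=2))
cv2.imwrite('pics/s4.png',cv2.resize(optics.get_image('scene')[:,:,::-1][145:275,190:355],None,fx=4.5,fy=4.5,interpolation=2))
E
```

```text
t 12.35 jig xy mm [ -0.5 -93.8] tip z mm 76.97668553018794 F jig [-0.68 -1.72] 6.6 w 0.0001083367053675602
units to wheel [-0.   -0.02  0.13] yaw err deg -0.09 tilt [ 1.e-03 -6.e-04 -1.e+00]
t 13.0167 jig xy mm [ -0.5 -82.7] tip z mm 77.01413885047131 F jig [-1.15 -0.83] 5.82 w 0.00011278013591187857
units to wheel [ 0.   -0.02 -0.24] yaw err deg -0.1 tilt [ 1.2e-03 -1.0e-04 -1.0e+00]
t 13.6833 jig xy mm [ -53.2 -137.9] tip z mm 164.59823341716717 F jig [0.01 0.03] -0.47 w -0.00014997324075216202
units to wheel [ 0.   -1.77  1.6 ] yaw err deg 0.01 tilt [ 6.e-04 -4.e-04 -1.e+00]
```

View pics/top4.png

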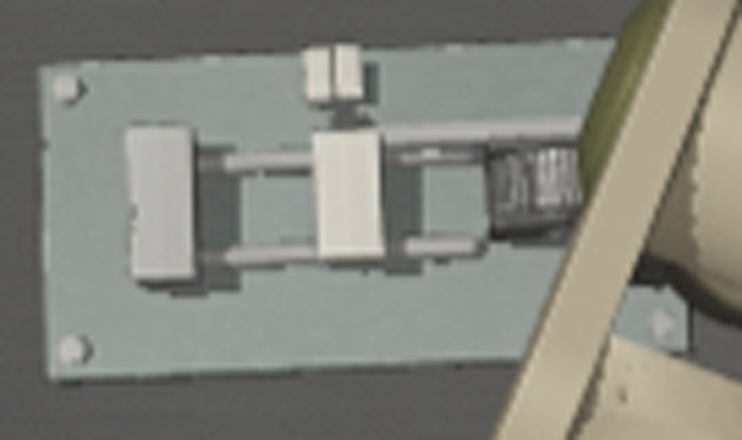

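View pics/s4.png

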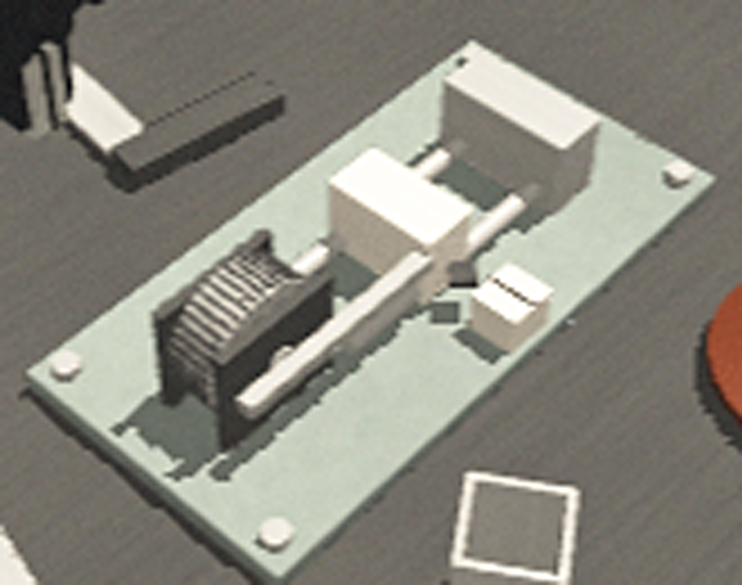

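View pics/w4.png

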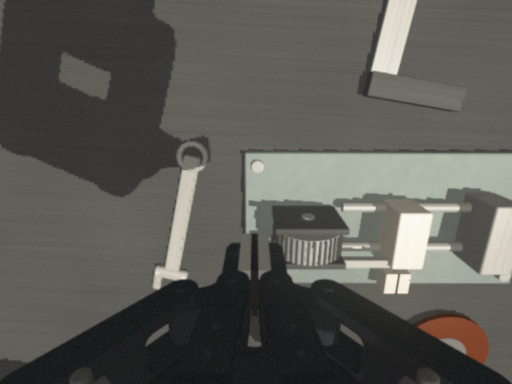

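```bash
python3 - <<'E'
from h import *
im=optics.get_image('top')[:,:,::-1]; cv2.imwrite('pics/top5raw.png',im)
a=cv2.imread('pics/top0.png')
k=dict(fx=16,fy=16,interpolation=cv2.INTER_CUBIC)
x=cv2.resize(a[170:192,248:282],None,**k); y=cv2.resize(im[170:192,248:282],None,**k)  # 544x352
cv2.imwrite('pics/cmp5.png',cv2.resize(np.vstack([x,y]),(464,600)))
s=optics.get_image('scene')[:,:,::-1]; s0=cv2.imread('pics/scene0.png')
x=cv2.resize(s0[195:230,275:320],None,**k); y=cv2.resize(s[195:230,275:320],None,**k)
cv2.imwrite('pics/scmp5.png',cv2.resize(np.hstack([x,y]),(800,311)))
E
```

```text
(no output)
```

View pics/cmp5.png

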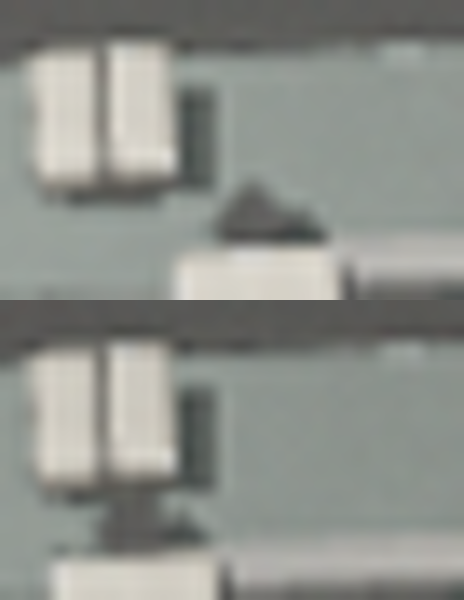

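View pics/scmp5.png

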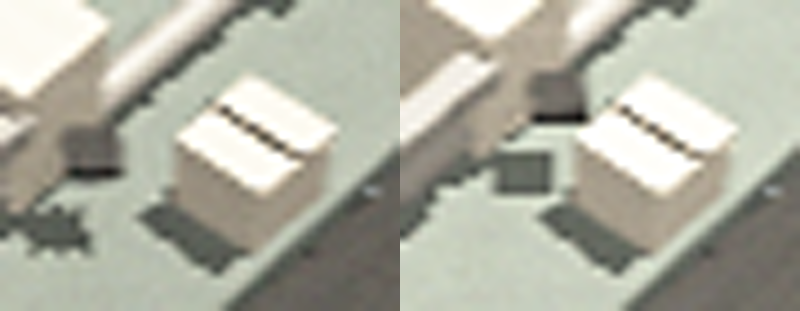

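Both views agree. The tip has moved about 21.5 mm and about 5.5 mm remains. In the top view the apex is near (131,488) and the line near x=104, at 5.4 px/mm. One stroke of about 19 mm next.

```bash

python3 -m inch '[[1,[0,-0.5,0.4],0],[1,[0.3,-0.6,0.4],0],[1,[0.6,-0.5,0.3],0],[1,[0.7,-0.17,0.07],0],[1,[0.7,0,0],0],[1,[0.45,0,0],0],[1,[0.1,0,0],0],[1,[0,0,0],0]]' >/dev/null
python3 st.py
```

```text
t 14.6 jig xy mm [   1.9 -101.5] tip z mm 76.89083595155621 F jig [-0.44  0.3 ] -0.34 w -0.00015724963633053423
units to wheel [0.   0.06 0.39] yaw err deg -0.13 tilt [-1.9e-03  4.0e-04 -1.0e+00]
```

```bash

python3 -m inch '[[1,[0.02,0.06,0],0],[1,[0,0,0],0],[1,[0,0,0],0],[1,[0,0,0],0],[1,[0,0,0],0],[1,[0,0,0],0],[1,[0,0,0],0],[1,[0,0,0],0]]' >/dev/null
python3 st.py
```

```text
t 15.2667 jig xy mm [  -0.3 -102. ] tip z mm 77.32865295664438 F jig [0.36 0.27] -0.55 w 2.970263307886485e-05
units to wheel [-0.   -0.01  0.4 ] yaw err deg -0.08 tilt [ 1.e-04 -0.e+00 -1.e+00]
```

```bash

python3 -m inch '[[1,[0.03,0,0],0],[1,[0.02,0,0],0],[1,[0,0,0],0],[1,[0,0,0],0],[1,[0,0,0],0],[1,[0,0,0],0],[1,[0,0,0],0],[1,[0,0,0],0]]' >/dev/null
python3 st.py
```

```text
t 15.9333 jig xy mm [  -0.2 -102. ] tip z mm 75.95427330042493 F jig [-0.12 -0.12] 4.81 w -0.00011119707425093622
units to wheel [-0.   -0.01  0.4 ] yaw err deg -0.09 tilt [ 4.e-04 -1.e-04 -1.e+00]
```

```bash

python3 -m inch '[[1,[-0.005,0,0.04],0],[1,[-0.005,0,0.05],0],[1,[-0.005,0,0.05],0],[1,[-0.005,0,0.05],0],[1,[0,0,0.05],0],[1,[0,0,0.05],0],[1,[0,0,0.05],0],[1,[0,0,0],0]]' >/dev/null
python3 st.py
python3 -m inch '[[1,[0,0,0.05],0],[1,[0,0,0.05],0],[1,[0,0,0.05],0],[1,[0,0,0.05],0],[1,[0,0,0.05],0],[1,[0,0,0.03],0],[1,[0,0,0],0],[1,[0,0,0],0]]' >/dev/null
python3 st.py
python3 -m inch '[[1,[-0.1,0,0],0],[1,[-0.2,0,0],0],[1,[-0.7,0,-0.4],0],[1,[-0.7,0.3,-0.4],0],[1,[-0.7,0.4,-0.4],0],[1,[-0.5,0.5,-0.4],0],[1,[0,0.5,-0.2],0],[1,[0,0,0],0]]' >/dev/null
python3 st.py
cat > look.py <<'E'
from h import *
im=optics.get_image('top')[:,:,::-1]
a=cv2.imread('pics/top0.png')
k=dict(fx=16,fy=16,interpolation=cv2.INTER_CUBIC)
x=cv2.resize(a[170:192,248:282],None,**k); y=cv2.resize(im[170:192,248:282],None,**k)
cv2.imwrite('pics/cmp6.png',cv2.resize(np.vstack([x,y]),(464,600)))
s=optics.get_image('scene')[:,:,::-1]; s0=cv2.imread('pics/scene0.png')
x=cv2.resize(s0[195:230,275:320],None,**k); y=cv2.resize(s[195:230,275:320],None,**k)
cv2.imwrite('pics/scmp6.png',cv2.resize(np.hstack([x,y]),(800,311)))
E
python3 look.py
```

```text
t 16.6 jig xy mm [ -0.3 -91.6] tip z mm 76.94636884559547 F jig [-1.26 -0.27] 7.96 w 8.318625510981514e-05
units to wheel [-0.   -0.01  0.05] yaw err deg -0.1 tilt [ 7.e-04 -6.e-04 -1.e+00]
t 17.2667 jig xy mm [ -0.3 -83.3] tip z mm 76.95324623105438 F jig [-1.63 -1.14] 7.07 w 0.00012272963040421637
units to wheel [ 0.   -0.01 -0.22] yaw err deg -0.09 tilt [ 9.e-04 -6.e-04 -1.e+00]
t 17.9333 jig xy mm [ -52.9 -138.2] tip z mm 164.37985905801622 F jig [-0.16 -0.67] 0.09 w -0.00018657022184482812
units to wheel [-0.   -1.76  1.61] yaw err deg 0.01 tilt [ 3.e-04 -4.e-04 -1.e+00]
```

View pics/cmp6.png

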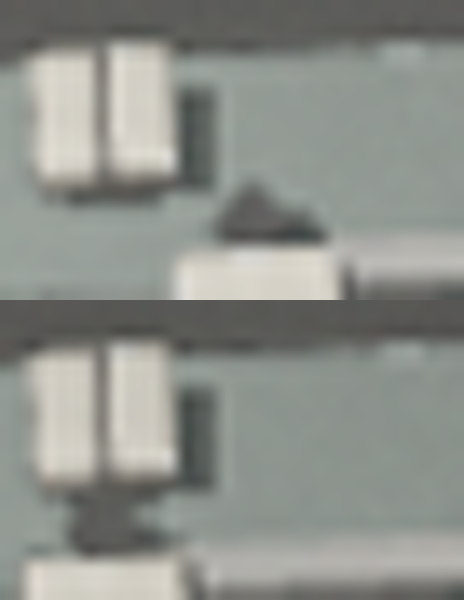

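View pics/scmp6.png

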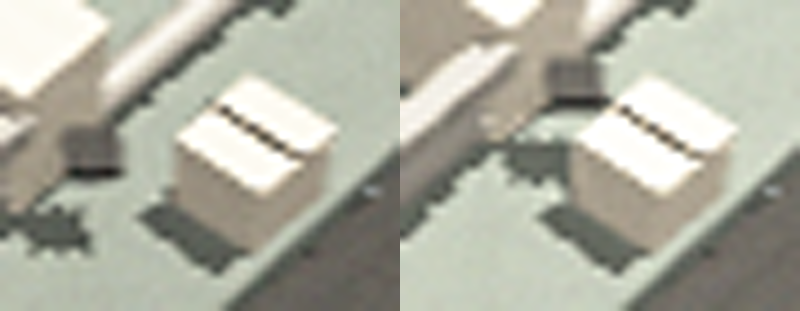

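Tip and line now coincide within about 0.5 mm in both views. I'll confirm with a closer wrist view from above.

```bash

python3 -m inch '[[1,[0,-0.3,0.5],0],[1,[0,-0.4,0.7],0],[1,[0,-0.4,0.8],0],[1,[0,-0.4,0.8],0],[1,[0,-0.4,0.8],0],[1,[0,-0.4,0.7],0],[1,[0,-0.3,0.5],0],[1,[0,0,0.2],0]]' >/dev/null
python3 -m inch '[[1,[0,0,0],0],[1,[0,0,0],0],[1,[0,0,0],0],[1,[0,0,0],0],[1,[0,0,0],0],[1,[0,0,0],0],[1,[0,0,0],0],[1,[0,0,0],0]]' >/dev/null
python3 st.py
python3 - <<'E'
from h import *
np.save('wp.npy',optics.camera_params('wrist'),allow_pickle=True)
im=optics.get_image('wrist')[:,:,::-1]; cv2.imwrite('pics/w7.png',im)
wp=np.load('wp.npy',allow_pickle=True).item(); g=np.load('jig.npz')
c=proj(wp,np.r_[g['R']@[.045,.011]+g['c'],.034])[0]; print(c)
x,y=(c-[40,30]).astype(int); print(x,y)
cv2.imwrite('pics/w7z.png',cv2.resize(im[max(y,0):y+60,max(x,0):x+80],None,fx=10,fy=10,interpolation=2))
E
```

```text
t 19.3667 jig xy mm [26.5 12.4] tip z mm 163.44491570162984 F jig [-0.16  0.69] 0.28 w -8.845893861240296e-05
units to wheel [ 0.    0.89 -3.41] yaw err deg -0.07 tilt [ 1.e-04 -1.e-04 -1.e+00]
[252.51920835 199.02416139]
212 169
```

View pics/w7z.png

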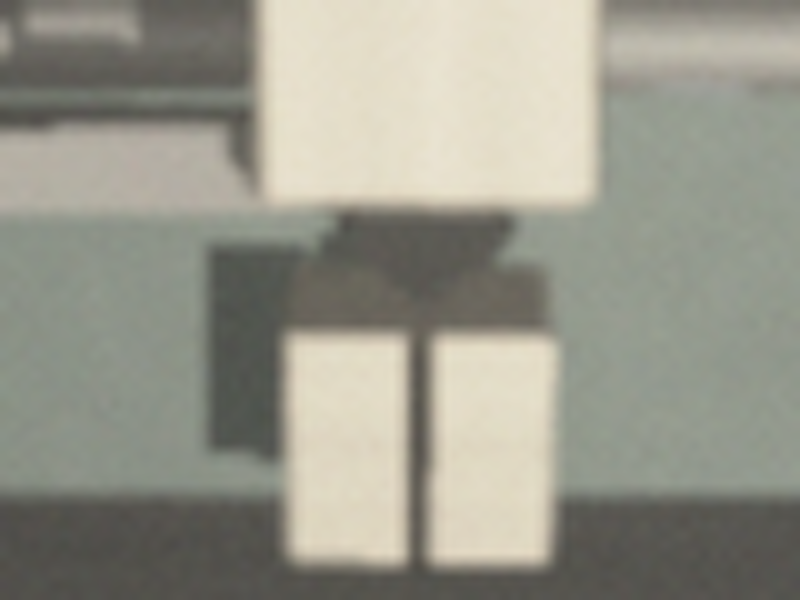

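The close view shows the pointer apex at about x≈427 and the black line at x≈419. That is about 0.8 px, or under 1 mm. The hand is clear, with the tips 163 mm up and no force, so I'm handing in.

```bash
python3 -c "
from rig import env
print(env.close_job())"
```

```text
the job is handed in; nothing more can be done
None
```

I rolled the wheel in five fingertip strokes of about 20 mm each, lifting between strokes, with readings mostly 5–8 N and one at 9.3 N. This moved the jaw about 27 mm, and I handed the job in at about 19.5 s.

- **Alignment:** the last close wrist view put the pointer tip within about 1 mm of the black line, and the top and scene views agreed within about 0.5 mm. The limit is 3 mm.
- **Hand clear:** the fingertips ended about 163 mm above the bench, and the force reading was only noise.
- **Contact:** no view or force reading suggested the jaw or any loose item was touched. I did not measure the loose items' positions again at the end.
- **Disagreements:** my first automatic outline of the base plate failed, so I picked the corners by hand. The top and scene cameras placed the jig about 5 mm apart in x, so I used their average, which fitted the wrist view to about 2 mm. The jaw moved slightly less than the finger travel predicted, so I set the final alignment from the images.

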